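# Open a capped gas outlet of unknown thread hand

### The job

The gas outlet on the worktop block has to be opened for the table grill: lift the red guard sleeve straight up and off the yellow gas cap, stand it upright in the baking tray and let go of it. Then unscrew the yellow cap; nobody knows whether this outlet has a left-hand or a right-hand thread, so try both ways, and finish while holding the freed cap in the gripper, at least 10 cm above where it sat. Leave the blue water cap screwed on, and the jar, mug and spatula where they are.

Things in the scene. Friction and masses are not known exactly. Their poses are not given: they have to be found in the camera images.
- block: Aluminium outlet block fixed to the worktop, 100 (x) x 240 (y) x 30 mm high; origin at the centre of its underside, z up. Its two capped outlets stand on its top face on its own y axis, at y = +65 mm and y = -65 mm; either may be the gas outlet.
- gas_cap_center (a point): Centre (half-way up) of the upright yellow gas cap: twelve-sided, 40 mm across flats (a flat faces its own x axis and every 30 degrees on), 44 mm high, about 60 g, thin black mark on top. Screwed on, its centre is 56 mm, its top 78 mm and its lower rim 34 mm above the worktop. z: the screw axis. When not yet free it can be pulled up only a few mm before the thread holds it.
- block_top (a point): Centre of the block's top face, 30 mm above the worktop. Threads of the outlets: hand unseen, changes from run to run. The right way a cap turns easily, lifts free after 0.8 rad (1.0 from the stop) and meets another stop about 2.2 rad on; it need not be lifted while turning. The wrong way it meets a stop within 0.35 rad, and the fingers then slip round it; pressing on a stop hinders lifting.
- guard_center (a point): Centre (half-way up) of the red guard sleeve: plain tube 58 mm outside, 49 mm inside diameter, 52 mm high, about 120 g, slipped loosely over the yellow cap and standing on the block (its top 82 mm above the worktop, 4 mm above the cap's top, so that the cap cannot be gripped until the sleeve is off). Its z is the tube's axis.
- tray: Aluminium baking tray fixed on the worktop, 170 (x) x 210 (y) mm outside, rim 18 mm high, walls and floor 4 mm thick; origin at the centre of its underside. Its inside is empty; a guard sleeve standing in it has its centre 30 mm above the worktop.
- water_cap_center (a point): Centre of the blue water cap, the same size as the yellow one, on the block's other outlet, 130 mm from the yellow one. Leave it alone.
- jar_center (a point): Centre of an amber glass jar with a white cap, 60 mm across, 85 mm high. Leave it alone.
- mug_center (a point): Centre of a white mug, 76 mm across with a handle, 85 mm high. Leave it alone.
- spatula_center (a point): Middle (half-way along) of a steel spatula with a wooden handle, 240 mm long, lying flat on the worktop. Leave it alone.
Not all that is in view belongs to the job. Of the things that look like the part that bears gas_cap_center, the smaller one is meant.

How it is judged (in metres and radians):
On the way, in this order (a step that is already met when the one before it is completed fails the run):
1. the red guard sleeve is lifted clear above the yellow cap, which stays on its outlet (z of guard_center in the frame of block above 0.11 m and z of gas_cap_center in the frame of block below 0.066 m and contact force between the fingers and guard above 0.3 N), for 0.1 s.
2. the guard sleeve stands upright in the tray, let go, while the yellow cap is still on its outlet (x of guard_center in the frame of tray between -0.055 and 0.055 m and y of guard_center in the frame of tray between -0.075 and 0.075 m and z of guard_center in the frame of tray between 0.015 and 0.04 m and angle between guard_center's own z axis and vertical below 0.15 rad and linear speed of guard below 0.03 m/s and contact force between the fingers and guard below 0.1 N and z of gas_cap_center in the frame of block below 0.066 m), for 0.2 s.
At the end, for the whole second after the job is handed in: Yellow cap held still by the fingers alone, its centre 94 mm or more above where it sat. Guard sleeve upright (0.15 rad), still, let go in the tray (centre within 55 mm in x, 75 mm in y of the tray's). Blue cap moved under 12 mm; jar, mug, spatula under 30 mm (x of guard_center in the frame of tray between -0.055 and 0.055 m and y of guard_center in the frame of tray between -0.075 and 0.075 m and z of guard_center in the frame of tray between 0.015 and 0.04 m and angle between guard_center's own z axis and vertical below 0.15 rad and linear speed of each of guard, gas_cap below 0.03 m/s and contact force between each of the fingers, gas_cap and guard below 0.1 N and z of gas_cap_center in the frame of block above 0.15 m and contact force between the fingers and gas_cap above 0.5 N and contact force between gas_cap and block below 0.1 N and contact force between gas_cap and tray below 0.1 N and z of water_cap_center in the frame of block below 0.064 m and distance of water_cap_center from where it was at the start of the episode below 0.012 m and distance of each of jar_center, mug_center, spatula_center from where it was at the start of the episode below 0.03 m); the arm keeps its last pose, push and grip.
It fails at once if the blue water cap is lifted or shifted (distance of water_cap_center from where it was at the start of the episode above 0.012 m).
It fails at once if the jar, mug or spatula is moved (distance of any of jar_center, mug_center, spatula_center from where it was at the start of the episode above 0.03 m).
It also fails if it takes over 72 s, if anything falls off the work surface, if the arm or the gripper's body presses on something with over 40 N, if the wrist force passes 120 N, or if a joint passes its speed limit or range.

### The arm

A 6-joint arm with a two-finger parallel gripper is mounted at the origin on the work surface. World frame = base frame: x ahead of the robot, y to its left, z up, the work surface at z = 0. Lengths are in mm, angles in rad, forces in N, time in s.
With the tool pointing down it reaches from about 350 to 775 mm from the base axis. Payload 7.3 kg.
Tool frame: the origin (TCP) lies on the front face of the gripper's body, between the roots of the fingers; the fingertips stand 66 mm ahead of it and the grasp point (between the pads) lies 47 mm ahead of it (bot.tip_extent is the distance from the TCP to the fingertips, in mm); z points along the fingers, y is the line along which they close (so a half turn about z gives the same grasp; the last joint's range is limited). The gripper opens to 92 mm and grips with 3 to 60 N. Pads are 19 mm wide; open, the fingers measure 130 mm over their backs; the gripper's body (75 mm by 190 mm) begins 47 mm behind the grasp point.
Start: joints at [1.08, 0.342, 1.524, -0, 1.275, -0.146], TCP at [177.438, 494.12, 292.241] pointing down, gripper open.
Joint ranges: [-2.53, 2.53], [-0.77, 2.02], [0.04, 2.7], [-1, 4.14], [0.28, 2.66], [-3.11, 3.11]. Speed limits (rad/s): [2.57, 2.57, 3.14, 3.14, 3.14, 3.14].

### API

Orientations are given as [roll, pitch, yaw] about the fixed x, y, z axes, in that order (R = Rz(yaw) Ry(pitch) Rx(roll)).
In Python, from plant import readout, viewer, order, bot gives the robot as it stands.
- The arm moves only by the shell command python3 -m creep 'ROWS'. ROWS is text: rows parted by semicolons, each of 7 numbers parted by spaces: the shift along the world's x, y, z in m, then the turn, a rotation vector about the world's x, y, z in rad, then the opening in per cent of the stroke, from 0 (shut) to 100 (fully open). A call has 1 to 8 rows; each row shifts and turns the commanded pose from where the row before left it; what a row does not reach is not made up. A row lasts 1/12 s, in which the tool goes at most 41.7 mm and 7.16 degrees, less where a joint would pass 70% of its speed; a pose out of reach is approached as far as the arm can. A call is refused whole if a number of a shift passes 0.0417 or a number of a turn 0.125, either way. A call with a gripper value outside its range is refused whole. The fingers move at their own pace and stop on an object; the grip force is fixed at half the most. Time passes only in rows, so rows that do not move let the fingers close. It gives the time, the measured TCP pose, the force, the opening and the grip force at its end, in the units of the state.
- readout.get_obs(): the state, without advancing time (a new reading comes with each control period).
- viewer.capture(name): name is "side" or "top" or "wrist"; returns the picture (420x560x3 uint8, red, green, blue); there is no depth.
- viewer.camera_info(name): a dict with "fx", "fy", "cx", "cy" (pixels), "D" ([k1, k2, p1, p2, k3] as OpenCV has them; the pictures are not rectified), "origin" and "rotation" of the camera in the world. Camera axes: x right, y up, looking along -z (the intrinsics and any distortion apply to the point x, -y, -z); pixel columns grow to the right and rows downward; lengths in mm; the calibration is good to about 2 mm. A picture is of the moment at which its call begins: read the wrist's pose just before it. camera_info takes no time and is no camera call; for the wrist camera it gives the pose at the moment of the call.
- order.close_job(): hands the job in; it is judged then, once.
The state is a dict: "time": time; "joint_positions": joint angles; "dq": joint speeds; "tau": joint torques, N m; "tool_pos": TCP position; "tcp_rot": TCP orientation; "contact_force": force on the tool from outside, world axes, zero at the start; "moment": the same for the moment, N m; "grip_width": finger opening in mm; "finger_force": force on a finger pad.
Only numpy, scipy, OpenCV 4.12 (cv2) and the standard library are available. Lean on these libraries where they do the work, as an engineer would, in place of code of your own. Each camera call takes 0.05 s, during which the arm holds its last target. There are 200 camera calls.

## Working session

There is one attempt and no reset: what is moved stays moved. The work goes in short steps, Python scripts to look and compute and a shell command to move; the robot and the scene stay as the last step left them, time stands still between calls to the robot, and variables do not carry over. Pictures are saved under pics/ and viewed, at most 10 in all, crops included, and the job is handed in when it is done.

```bash
mkdir -p pics; python3 - <<'E'
from plant import readout,viewer
import cv2
print(readout.get_obs())
for n in("side","top","wrist"):
    print(n,viewer.camera_info(n)); im=viewer.capture(n); cv2.imwrite(f"pics/{n}0.png",im[:,:,::-1])
E
```

```text
{'time': 0.0, 'joint_positions': array([ 1.07997421e+00,  3.42727601e-01,  1.52500708e+00,  1.04778391e-05,
        1.27540925e+00, -1.46011226e-01]), 'dq': array([ 0.00140795, -0.00232863, -0.0008071 , -0.00135258,  0.00080724,
        0.00046371]), 'tau': array([-3.59577016e-04, -4.31243455e+01, -2.44218367e+01,  7.17697316e-02,
        5.57684444e-02, -5.84697295e-05]), 'tool_pos': array([177.29653974, 493.83239279, 291.545826  ]), 'tcp_rot': array([-3.14005934e+00, -2.35612917e-04,  2.79677853e+00]), 'contact_force': array([ 0.99285062, -0.35599408,  0.63147809]), 'moment': array([ 0.000949  , -0.02711836, -0.02392882]), 'finger_force': 0.0, 'grip_width': 91.86303620435024}
side {'fx': 382.33051936068404, 'fy': 382.33051936068404, 'cx': 277.4404473902248, 'cy': 207.9264089073518, 'D': array([-0.08145835,  0.        ,  0.        ,  0.        ,  0.        ]), 'origin': array([389.4128519 , 535.38013638, 398.21919541]), 'rotation': array([ 1.07246049, -0.00672353, -2.70817529])}
top {'fx': 543.115269432728, 'fy': 543.115269432728, 'cx': 280.2045600629449, 'cy': 207.29865111966535, 'D': array([-0.1967985,  0.       ,  0.       ,  0.       ,  0.       ]), 'origin': array([ 484.08888945,  -25.33859928, 1098.04047977]), 'rotation': array([ 0.15830736,  0.00309898, -1.56979672])}
wrist {'fx': 293.6938273078862, 'fy': 293.6938273078862, 'cx': 275.89922630576694, 'cy': 211.7837570911128, 'D': array([-0.04571676,  0.        ,  0.        ,  0.        ,  0.        ]), 'origin': array([107.04499225, 518.97013983, 383.70309125]), 'rotation': array([-2.76578297e-01,  7.52138427e-04,  1.22651718e+00])}
```

View pics/top0.png

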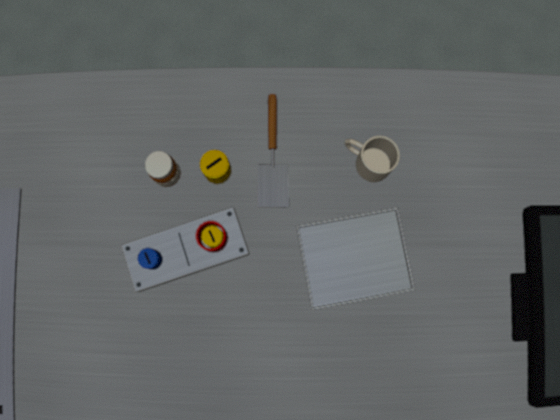

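View pics/side0.png

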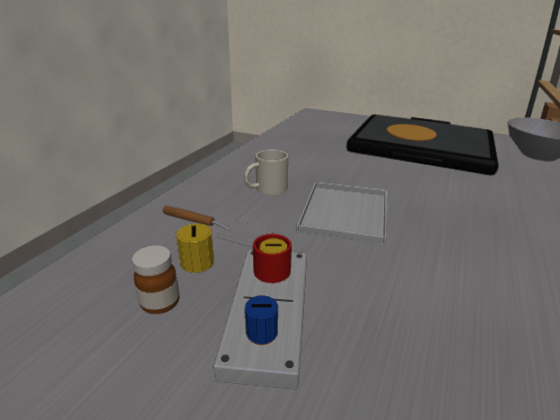

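The top view shows the guarded gas cap at (211,237), the blue cap at (148,258), the loose decoy yellow cap at (215,165) and the tray centred near (355,257). The side view agrees: guard at (272,258), blue cap at (262,320).

```bash
cat > h.py <<'E'
import numpy as np,cv2
from scipy.spatial.transform import Rotation as R
from plant import viewer,readout
def ray(ci,px,z):
    K=np.array([[ci['fx'],0,ci['cx']],[0,ci['fy'],ci['cy']],[0,0,1]])
    u=cv2.undistortPoints(np.array(px,float).reshape(-1,1,2),K,ci['D']).reshape(-1,2)
    d=np.c_[u[:,0],-u[:,1],-np.ones(len(u))]@R.from_euler('xyz',ci['rotation']).as_matrix().T
    o=ci['origin']; return o+d*((z-o[2])/d[:,2])[:,None]
def blobs(im,lo,hi,amin=30):
    m=cv2.inRange(cv2.cvtColor(im,cv2.COLOR_RGB2HSV),lo,hi)
    cs=cv2.findContours(m,cv2.RETR_EXTERNAL,cv2.CHAIN_APPROX_NONE)[0]
    return sorted([c for c in cs if cv2.contourArea(c)>amin],key=cv2.contourArea,reverse=True)
RED=((0,150,40),(8,255,255));YEL=((20,140,50),(35,255,255));BLU=((105,120,30),(125,255,255))
E
python3 - <<'E'
from h import *
im=cv2.imread('pics/top0.png')[:,:,::-1].copy(); ci=viewer.camera_info('top')
for n,c,z in(('red',RED,82),('yel',YEL,78),('blu',BLU,78)):
    for b in blobs(im,*c):
        (x,y),r=cv2.minEnclosingCircle(b); h=cv2.convexHull(b).reshape(-1,2)
        p=ray(ci,h,z); (X,Y),rr=cv2.minEnclosingCircle(p[:,:2].astype(np.float32))
        print(n,round(x),round(y),r,'->',X,Y,rr)
print('marks',ray(ci,[[211.5,237],[148.5,258]],78)[:,:2])
scr=[[128,248],[229,213],[242,249],[138,285]]
p=ray(ci,scr,30)[:,:2];print('block',p.mean(0))
p=ray(ci,[[298,228],[396,209],[413,290],[314,307]],18)[:,:2];print('tray',p.mean(0),p[0]-p[1],p[1]-p[2])
for n,q,z in(('jar',[159,160],85),('mug',[380,152],85),('decoy',[215,160],0)):print(n,ray(ci,[q],z)[0])
E
python3 -c "
import cv2;im=cv2.imread('pics/top0.png')[195:300,110:260];cv2.imwrite('pics/c.png',cv2.resize(im,None,fx=5,fy=5,interpolation=cv2.INTER_CUBIC))"
```

```text
red 208 234 13.901538848876953 -> 595.20947265625 113.27731323242188 26.210891723632812
red 213 238 13.453723907470703 -> 587.6333618164062 104.5931625366211 25.33024024963379
yel 215 166 17.033950805664062 -> 727.669189453125 104.68573760986328 34.0676155090332
yel 211 236 11.118016242980957 -> 592.1212158203125 108.61451721191406 21.192821502685547
blu 149 258 11.769445419311523 -> 550.1722412109375 226.4276580810547 23.000234603881836
marks [[589.91848707 108.00548846]
 [549.19881573 228.25940086]]
block [571.13271979 169.15970363]
tray [ 553.65782826 -172.55621286] [-38.58061212 199.38428663] [163.77097228  30.36078903]
jar [738.59557029 213.14652992  85.        ]
mug [ 754.34209476 -215.16836301   85.        ]
decoy [759.23893307 114.3735166    0.        ]
```

View pics/c.png

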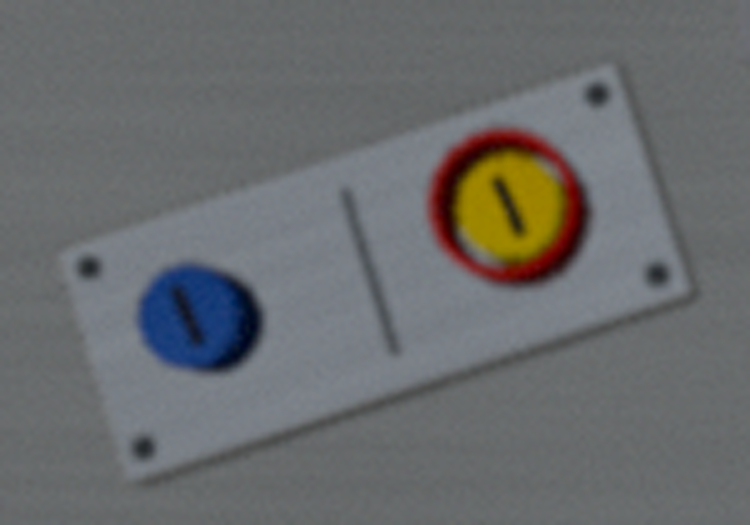

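The crop shows the cap's black mark (crop px ~(509,207)) running parallel to the block's short axis. The flats are therefore at block yaw ≈19° plus multiples of 30°. The cap spacing measures about 127 mm against the expected 130, so the positions are consistent. Moving over the guard.

```bash
python3 -m creep '.0275 -.0257 0 0 0 .02 100;.0275 -.0257 0 0 0 .02 100;.0275 -.0257 0 0 0 .02 100;.0275 -.0257 0 0 0 .02 100;.0275 -.0257 0 0 0 .02 100;.0275 -.0257 0 0 0 .02 100;.0275 -.0257 0 0 0 .02 100;.0275 -.0257 0 0 0 .02 100'; python3 -m creep '.0275 -.0257 0 0 0 0 100;.0275 -.0257 0 0 0 0 100;.0275 -.0257 0 0 0 0 100;.0275 -.0257 0 0 0 0 100;.0275 -.0257 0 0 0 0 100;.01 -.01 0 0 0 0 100;0 0 0 0 0 0 100'
python3 - <<'E'
from h import *
ci=viewer.camera_info('wrist'); im=viewer.capture('wrist'); cv2.imwrite('pics/w1.png',im[:,:,::-1])
o=readout.get_obs();print(o['time'],o['joint_positions'],o['tool_pos'],o['tcp_rot'],ci)
for n,c,z in(('red',RED,82),('yel',YEL,78),('blu',BLU,78)):
    for b in blobs(im,*c):
        p=ray(ci,cv2.convexHull(b),z);print(n,cv2.boundingRect(b),cv2.minEnclosingCircle(p[:,:2].astype(np.float32)))
E
```

```text
time: 0.82
tool_pos: [398.4, 287.0, 292.1]
tcp_rot: [-3.142, -0.0, 2.958]
contact_force: [0.3, 1.2, 0.1]
grip_width: 91.7
finger_force: 0.0
time: 1.4
tool_pos: [546.8, 147.4, 291.3]
tcp_rot: [-3.141, -0.0, 2.953]
contact_force: [-0.3, 0.4, 0.8]
grip_width: 92.2
finger_force: 0.0
1.45 [ 1.31040079e-01  4.17509173e-01  1.41066341e+00  3.85126496e-04
  1.31485565e+00 -1.25241271e+00] [545.35635189 149.03101236 291.44430288] [-3.14149699e+00 -1.48004126e-03  2.95415128e+00] {'fx': 293.6938273078862, 'fy': 293.6938273078862, 'cx': 275.89922630576694, 'cy': 211.7837570911128, 'D': array([-0.04571676,  0.        ,  0.        ,  0.        ,  0.        ]), 'origin': array([473.49061397, 161.36370532, 383.45750284]), 'rotation': array([-2.76565425e-01,  1.19440843e-05,  1.38254589e+00])}
red (226, 211, 51, 59) ((585.3536376953125, 114.10314178466797), 34.949676513671875)
yel (254, 304, 42, 33) ((692.6939086914062, 114.46314239501953), 31.7703914642334)
yel (232, 226, 36, 35) ((588.7521362304688, 110.58200073242188), 21.865020751953125)
blu (330, 165, 42, 41) ((544.2105712890625, 228.44015502929688), 24.32547378540039)
```

View pics/w1.png

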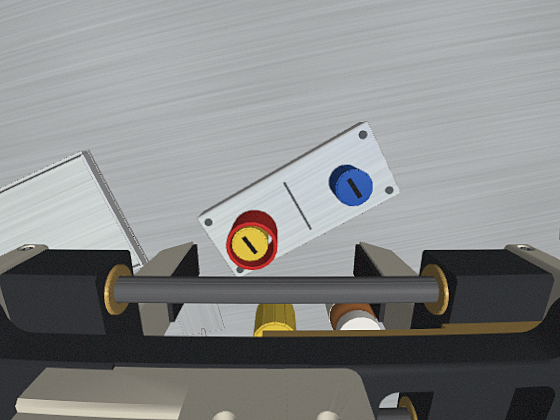

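The wrist view shows the guard at (251,240), blue at (351,186), and the decoy and jar beyond the gripper bar. Its cap fix (588.7,110.6) agrees with the top view to 3 mm. Centring over the guard and descending partway.

```bash
python3 -m creep '.015 -.0132 -.02 0 0 0 100;.015 -.0132 -.03 0 0 0 100;.014 -.0131 -.03 0 0 0 100;0 0 -.03 0 0 0 100;0 0 0 0 0 0 100;0 0 0 0 0 0 100'
python3 - <<'E'
from h import *
ci=viewer.camera_info('wrist'); im=viewer.capture('wrist'); cv2.imwrite('pics/w2.png',im[:,:,::-1])
o=readout.get_obs();print(o['time'],o['tool_pos'],o['tcp_rot'],ci['origin'])
for n,c,z in(('red',RED,82),('yel',YEL,78),('blu',BLU,78)):
    for b in blobs(im,*c):
        p=ray(ci,cv2.convexHull(b),z);print(n,cv2.boundingRect(b),cv2.minEnclosingCircle(p[:,:2].astype(np.float32)))
E
```

```text
time: 1.95
tool_pos: [587.3, 111.9, 181.4]
tcp_rot: [-3.141, -0.004, 2.958]
contact_force: [1.6, -0.3, 1.4]
grip_width: 91.4
finger_force: 0.0
2.0 [588.42374266 111.93152296 183.33316536] [ 3.14114667e+00 -1.25261179e-04  2.95827538e+00] [514.28381462 125.34046268 273.76830147]
red (236, 193, 81, 84) ((586.0866088867188, 112.08111572265625), 32.659515380859375)
yel (245, 213, 56, 55) ((589.02978515625, 110.40384674072266), 21.845523834228516)
yel (275, 315, 48, 18) ((665.8787231445312, 115.41847229003906), 18.515594482421875)
blu (389, 123, 81, 60) ((546.078857421875, 222.9590606689453), 27.523069381713867)
```

View pics/w2.png

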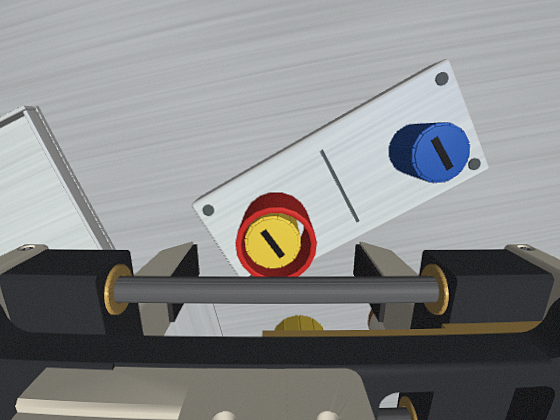

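The guard rim is centred at (276,239) and the cap centre is at (589.0,110.4), within 2 mm of the TCP. Descending and gripping.

```bash
python3 -m creep '.001 -.0015 -.025 0 0 0 100;0 0 -.025 0 0 0 100;0 0 -.022 0 0 0 100;0 0 0 0 0 0 100;0 0 0 0 0 0 30;0 0 0 0 0 0 30;0 0 0 0 0 0 30;0 0 0 0 0 0 30'; python3 -m creep '0 0 0 0 0 0 30;0 0 0 0 0 0 30;0 0 0 0 0 0 30'
```

```text
time: 2.67
tool_pos: [590.8, 109.3, 112.3]
tcp_rot: [3.141, 0.003, 2.957]
contact_force: [0.4, 0.6, -0.0]
grip_width: 69.9
finger_force: 0.0
time: 2.92
tool_pos: [590.5, 109.2, 111.4]
tcp_rot: [3.141, 0.002, 2.957]
contact_force: [-0.6, 1.0, 5.3]
grip_width: 58.2
finger_force: 30.0
```

```bash
python3 -m creep '0 0 .01 0 0 0 30;0 0 .015 0 0 0 30;0 0 .015 0 0 0 30;0 0 .015 0 0 0 30;0 0 .015 0 0 0 30;0 0 .02 0 0 0 30;0 0 0 0 0 0 30;0 0 0 0 0 0 30'; python3 -m creep '0 0 0 0 0 0 30'
python3 - <<'E'
from h import *
im=viewer.capture('side'); cv2.imwrite('pics/s2.png',im[:,:,::-1])
E
```

```text
time: 3.58
tool_pos: [590.2, 108.9, 201.0]
tcp_rot: [3.141, 0.002, 2.957]
contact_force: [-0.0, 1.0, -1.4]
grip_width: 58.5
finger_force: 30.0
time: 3.67
tool_pos: [589.4, 108.9, 199.3]
tcp_rot: [-3.141, -0.002, 2.957]
contact_force: [0.2, -0.8, -1.8]
grip_width: 58.0
finger_force: 30.0
```

View pics/s2.png

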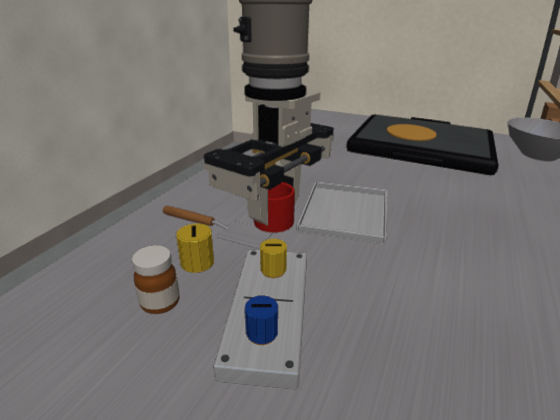

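The guard hangs in the gripper at (273,207) clear of the cap, which is still seated at (273,258). Carrying the guard to the tray.

```bash
python3 -m creep '-.0045 -.02 0 0 0 0 30;-.0045 -.038 0 0 0 0 30;-.0045 -.038 0 0 0 0 30;-.0045 -.038 0 0 0 0 30;-.0045 -.038 0 0 0 0 30;-.0045 -.038 0 0 0 0 30;-.0045 -.038 0 0 0 0 30;-.0045 -.02 0 0 0 0 30'; python3 -m creep '0 -.013 0 0 0 0 30;0 0 -.025 0 0 0 30;0 0 -.03 0 0 0 30;0 0 -.03 0 0 0 30;0 0 -.015 0 0 0 30;0 0 0 0 0 0 30;0 0 0 0 0 0 30'
```

```text
time: 4.38
tool_pos: [552.9, -162.8, 198.8]
tcp_rot: [-3.141, -0.002, 2.954]
contact_force: [0.3, -0.2, -1.5]
grip_width: 58.3
finger_force: 30.0
time: 4.97
tool_pos: [553.7, -171.1, 99.1]
tcp_rot: [3.141, -0.003, 2.957]
contact_force: [0.5, -0.3, -1.0]
grip_width: 58.3
finger_force: 30.0
```

```bash
python3 -m creep '0 0 -.006 0 0 0 30;0 0 -.004 0 0 0 30;0 0 -.002 0 0 0 30;0 0 -.001 0 0 0 30;0 0 0 0 0 0 30;0 0 0 0 0 0 30'
```

```text
time: 5.47
tool_pos: [554.1, -172.0, 87.6]
tcp_rot: [-3.142, 0.001, 2.957]
contact_force: [0.2, -0.6, -1.6]
grip_width: 58.6
finger_force: 30.0
```

```bash
python3 -m creep '0 0 -.001 0 0 0 30;0 0 -.001 0 0 0 30;0 0 0 0 0 0 30;0 0 0 0 0 0 100;0 0 0 0 0 0 100;0 0 0 0 0 0 100;0 0 0 0 0 0 100;0 0 0 0 0 0 100'; python3 -m creep '0 0 0 0 0 0 100;0 0 0 0 0 0 100;0 0 .015 0 0 0 100;0 0 .03 0 0 0 100;0 0 .03 0 0 0 100;0 0 .03 0 0 0 100;0 0 0 0 0 0 100'
python3 - <<'E'
from h import *
im=viewer.capture('side'); cv2.imwrite('pics/s3.png',im[:,:,::-1])
ci=viewer.camera_info('top')
t=viewer.capture('top')
for n,c,z in(('red',RED,56),('yel',YEL,78),('blu',BLU,78)):
    for b in blobs(t,*c):
        p=ray(ci,cv2.convexHull(b),z);print(n,cv2.boundingRect(b),cv2.minEnclosingCircle(p[:,:2].astype(np.float32)))
# cap flats via mark: dark pixels within yellow gas cap
for name in('top','wrist'): pass
ciw=viewer.camera_info('wrist')
im=cv2.imread('pics/w2.png')[:,:,::-1]
ciw=dict(ciw,origin=np.array([514.28,125.34,273.77]),rotation=np.array([-.2766,0,1.3866]))
g=cv2.cvtColor(im.copy(),cv2.COLOR_RGB2GRAY)[222:266,255:294]
ys,xs=np.where(g<50);p=ray(ciw,np.c_[xs+255,ys+222],78)[:,:2]
v=np.linalg.svd(p-p.mean(0),full_matrices=False)[2][0];print('mark',len(p),p.mean(0),np.degrees(np.arctan2(v[1],v[0])))
p=ray(ciw,[[323,151],[357,221]],30);d=p[1]-p[0];print('line',np.degrees(np.arctan2(d[1],d[0])))
E
```

```text
time: 6.13
tool_pos: [554.0, -172.0, 85.3]
tcp_rot: [3.142, 0.0, 2.957]
contact_force: [-0.4, 0.3, -0.2]
grip_width: 86.8
finger_force: 0.0
time: 6.72
tool_pos: [556.3, -173.0, 196.4]
tcp_rot: [-3.139, 0.01, 2.957]
contact_force: [0.3, -0.6, 0.9]
grip_width: 91.4
finger_force: 0.0
yel (200, 150, 30, 33) ((727.9537963867188, 103.28755187988281), 33.832977294921875)
yel (202, 227, 21, 21) ((589.9488525390625, 107.10147857666016), 20.746599197387695)
blu (138, 248, 24, 21) ((550.1722412109375, 226.4276580810547), 23.000234603881836)
mark 195 [593.20246974 109.32574681] 27.188880802942087
line 17.778793869923625
```

View pics/s3.png

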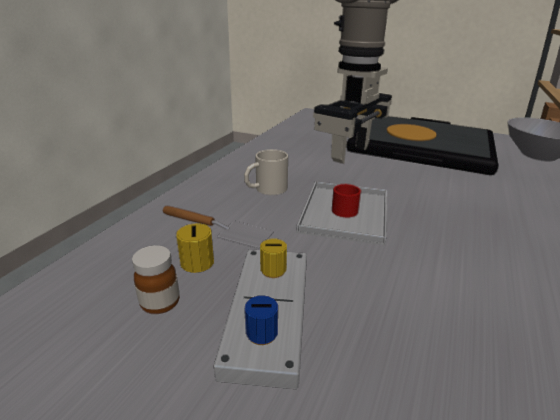

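The guard stands upright in the tray at (346,200) and the yellow cap is still on at (273,258), with everything else undisturbed. The cap's mark lies at about 27° yaw, so I turn the tool to about 86° for the flats and go back.

```bash
python3 -m creep '.0045 .025 0 0 0 .03 100;.0045 .038 0 0 0 .03 100;.0045 .038 0 0 0 .03 100;.0045 .038 0 0 0 .03 100;.0045 .038 0 0 0 0 100;.0045 .038 0 0 0 0 100;.0045 .038 0 0 0 0 100;.0045 .028 0 0 0 0 100'; python3 -m creep '0 0 0 0 0 0 100;0 0 0 0 0 0 100'
python3 - <<'E'
from h import *
ci=viewer.camera_info('wrist'); im=viewer.capture('wrist'); cv2.imwrite('pics/w4.png',im[:,:,::-1])
o=readout.get_obs();print(o['tool_pos'],o['tcp_rot'],o['joint_positions'][5])
b=[b for b in blobs(im,*YEL,200)]
for c in b: print(cv2.boundingRect(c),cv2.minEnclosingCircle(ray(ci,cv2.convexHull(c),78)[:,:2].astype(np.float32)))
x,y,w,h=min((cv2.boundingRect(c) for c in b),key=lambda r:r[1])
g=cv2.cvtColor(im,cv2.COLOR_RGB2HSV)[y+8:y+h-8,x+8:x+w-8]
ys,xs=np.where(g[:,:,1]<110);p=ray(ci,np.c_[xs+x+8,ys+y+8],78)[:,:2]
v=np.linalg.svd(p-p.mean(0),full_matrices=False)[2][0];print('mark',len(p),p.mean(0),np.degrees(np.arctan2(v[1],v[0])))
E
```

```text
time: 7.48
tool_pos: [588.9, 112.1, 188.4]
tcp_rot: [3.141, -0.003, 3.078]
contact_force: [0.7, -0.4, -0.7]
grip_width: 91.9
finger_force: 0.0
time: 7.65
tool_pos: [589.1, 110.5, 188.4]
tcp_rot: [-3.141, -0.003, 3.08]
contact_force: [0.4, -0.6, 0.5]
grip_width: 91.7
finger_force: 0.0
[589.22544053 109.17986061 188.67479731] [-3.14089520e+00 -2.74007581e-03  3.07821458e+00] -1.4517093030248986
(247, 198, 53, 63) ((585.5558471679688, 108.87684631347656), 24.19740104675293)
(258, 311, 50, 26) ((672.8761596679688, 110.74098205566406), 20.554855346679688)
mark 134 [589.92774837 108.41266398] 24.742871289373465
```

View pics/w4.png

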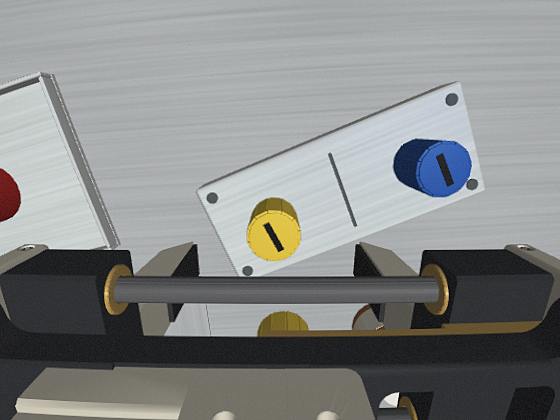

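The cap's mark is centred at (273,237), which is (589.9,108.4), under 1 mm from the TCP. The flat is at 84.7° and the fingers at 86.4°. Descending and gripping.

```bash
python3 -m creep '0.0005 -.0005 -.025 0 0 -.02 100;0 0 -.025 0 0 0 100;0 0 -.022 0 0 0 100;0 0 -.010 0 0 0 80;0 0 0 0 0 0 20;0 0 0 0 0 0 20;0 0 0 0 0 0 20;0 0 0 0 0 0 20'; python3 -m creep '0 0 0 0 0 0 20;0 0 0 0 0 0 20;0 0 0 0 0 0 20;0 0 0 0 0 0 20;0 0 0 0 0 0 20'; python3 -c "
from plant import readout;o=readout.get_obs();print(o['moment'],o['joint_positions'])"
```

```text
time: 8.37
tool_pos: [591.3, 108.3, 109.8]
tcp_rot: [3.141, 0.003, 3.056]
contact_force: [-0.3, 0.3, 0.2]
grip_width: 63.2
finger_force: 0.0
time: 8.78
tool_pos: [590.6, 108.6, 108.7]
tcp_rot: [3.141, 0.001, 3.057]
contact_force: [-0.7, -0.1, 3.3]
grip_width: 39.7
finger_force: 30.0
[0.02277822 0.09709355 0.02102814] [ 5.42339440e-02  6.68743345e-01  1.52337825e+00  1.12784259e-04
  9.48819747e-01 -1.43196876e+00]
```

Gripped at 39.7 mm across flats. Trying counter-clockwise first.

```bash
for i in 1; do python3 -m creep '0 0 0 0 0 .06 20;0 0 0 0 0 .06 20;0 0 0 0 0 .06 20;0 0 0 0 0 0 20'; done; python3 -c "
from plant import readout;o=readout.get_obs();print(o['moment'],o['tcp_rot'])"; python3 -m creep '0 0 0 0 0 .06 20;0 0 0 0 0 .06 20;0 0 0 0 0 .06 20;0 0 0 0 0 0 20';python3 -c "
from plant import readout;o=readout.get_obs();print(o['moment'],o['tcp_rot'])"
```

```text
time: 9.12
tool_pos: [590.7, 108.5, 108.7]
tcp_rot: [3.142, 0.001, -3.044]
contact_force: [-0.4, 0.7, 4.1]
grip_width: 39.9
finger_force: 30.0
[ 0.0437525   0.07167118 -0.0055531 ] [ 3.14157577e+00  1.02589359e-03 -3.04422691e+00]
time: 9.45
tool_pos: [590.8, 108.5, 108.7]
tcp_rot: [-3.141, 0.001, -2.866]
contact_force: [-0.3, -0.9, 4.0]
grip_width: 39.5
finger_force: 30.0
[-0.03452616  0.03674109  0.011874  ] [-3.14137989e+00  1.04358530e-03 -2.86599804e+00]
```

After 0.36 rad there is no resisting moment. Continuing counter-clockwise.

```bash
python3 -m creep '0 0 0 0 0 .08 20;0 0 0 0 0 .08 20;0 0 0 0 0 .08 20;0 0 0 0 0 0 20';python3 -c "
from plant import readout;o=readout.get_obs();print(o['moment'],o['tcp_rot'])";python3 -m creep '0 0 0 0 0 .1 20;0 0 0 0 0 .1 20;0 0 0 0 0 .1 20;0 0 0 0 0 .1 20;0 0 0 0 0 0 20';python3 -c "
from plant import readout;o=readout.get_obs();print(o['moment'],o['tcp_rot'],o['joint_positions'][5])"
```

```text
time: 9.78
tool_pos: [590.8, 108.5, 108.7]
tcp_rot: [-3.141, 0.001, -2.627]
contact_force: [0.3, -1.6, 5.3]
grip_width: 39.6
finger_force: 30.0
[0.05655239 0.0241681  0.02475125] [-3.14112249e+00  1.01974040e-03 -2.62652281e+00]
time: 10.2
tool_pos: [590.8, 108.5, 108.7]
tcp_rot: [-3.141, 0.001, -2.227]
contact_force: [-0.3, 0.2, 4.0]
grip_width: 39.7
finger_force: 30.0
[0.02290955 0.09745304 0.01640374] [-3.14086496e+00  6.72472117e-04 -2.22670887e+00] -2.431565294485998
```

Turned 1.0 rad freely. Lifting gently to test.

```bash
python3 -m creep '0 0 .003 0 0 0 20;0 0 .003 0 0 0 20;0 0 .003 0 0 0 20;0 0 .003 0 0 0 20;0 0 0 0 0 0 20'; python3 - <<'E'
from h import *
im=viewer.capture('side'); cv2.imwrite('pics/s5.png',im[150:360,150:410,::-1])
E
```

```text
time: 10.62
tool_pos: [590.7, 108.6, 120.8]
tcp_rot: [-3.141, 0.001, -2.227]
contact_force: [0.3, -0.0, -0.1]
grip_width: 39.7
finger_force: 30.0
```

View pics/s5.png

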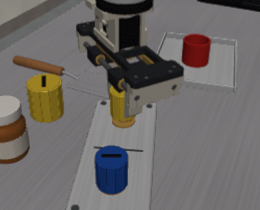

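The crop shows the cap rising with the fingers at (122,100), with the brass stub just below it, and no load on the wrist. The cap is free, so I lift it on.

```bash
python3 -m creep '0 0 .01 0 0 0 20;0 0 .02 0 0 0 20;0 0 .025 0 0 0 20;0 0 .025 0 0 0 20;0 0 .02 0 0 0 20;0 0 .01 0 0 0 20;0 0 0 0 0 0 20;0 0 0 0 0 0 20';python3 -m creep '0 0 0 0 0 0 20;0 0 0 0 0 0 20;0 0 0 0 0 0 20;0 0 0 0 0 0 20'; python3 - <<'E'
from h import *
im=viewer.capture('side'); cv2.imwrite('pics/s6.png',im[:,:,::-1])
E
```

```text
time: 11.33
tool_pos: [590.2, 108.5, 230.1]
tcp_rot: [3.141, 0.0, -2.227]
contact_force: [-0.1, -0.9, -1.0]
grip_width: 39.7
finger_force: 30.0
time: 11.67
tool_pos: [590.2, 108.5, 229.2]
tcp_rot: [3.14, -0.001, -2.226]
contact_force: [-0.3, 0.1, -0.4]
grip_width: 39.6
finger_force: 30.0
```

View pics/s6.png

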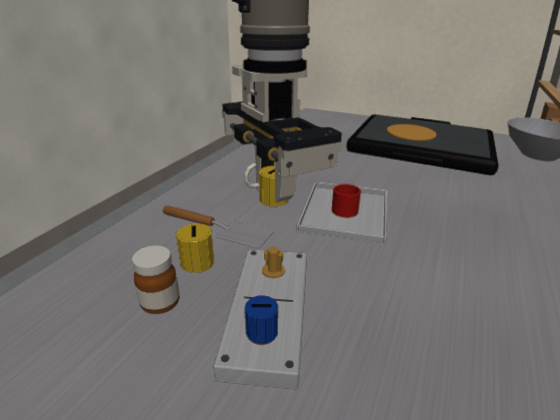

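The cap is held at (272,186), the bare outlet stub shows at (274,262), and the guard is upright in the tray at (346,200). The cap has been raised 120 mm.

```bash
python3 -c "
from plant import order;print(order.close_job())"
```

```text
the job is handed in; nothing more can be done
None
```

The job is handed in (no verdict was returned): the guard sleeve stands upright in the tray, and the gas cap came off counter-clockwise (a right-hand thread, so the other way wasn't tried) and is held about 120 mm above its seat, with the blue cap, jar, mug and spatula undisturbed in the last picture.

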